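Lay up and roll down a veneer row

ROBOT

A 6-joint arm with a two-finger parallel gripper is mounted at the origin on the work surface. World frame = base frame: x ahead of the robot, y to its left, z up, the work surface at z = 0. Lengths are in mm, angles in degrees, forces in N, time in s.
With the tool pointing down it reaches from about 350 to 850 mm from the base axis. Payload 8.1 kg.
Tool frame: the origin (TCP) lies midway between the tips of the shut fingers; the grasp point (between the pads) lies 19 mm behind it; z points along the fingers, y is the line along which they close (so a half turn about z gives the same grasp; the last joint's range is limited). The gripper opens to 85 mm and grips with 20 to 120 N. Pads are 22 mm wide; open, the fingers measure 114 mm over their backs; the gripper's body (76 mm by 85 mm) begins 54 mm behind the grasp point. The pads swing forward as they close: fully open they stand 13 mm farther back than shut.
Start: joints at [-76.57, 7.471, 85.268, -0, 87.261, -4.893], TCP at [188.646, -569.577, 231.292] pointing down, gripper open.
Joint ranges: [-169.43, 169.43], [-51.17, 129.36], [1.28, 143.12], [-76.62, 256.62], [0, 156.53], [-152.29, 152.29]. Speed limits (degrees/s): [136.94, 136.94, 159.86, 180, 180, 180].

INTERFACE

Orientations are given as [roll, pitch, yaw] about the fixed x, y, z axes, in that order (R = Rz(yaw) Ry(pitch) Rx(roll)).
In Python, from bench import r gives the robot as it stands.
- The arm moves only by the shell command python3 steer.py 'ROWS' [FORCE]. ROWS is rows parted by semicolons, their numbers by spaces, 1 to 8 of them, each of 7 numbers: a rotation vector rx, ry, rz in degrees, then dx, dy, dz in mm, then the finger opening in mm; each row is the pose to reach, as a shift and turn from the pose commanded when the command began, along the tool's axes at that moment; what a row does not reach only later rows make up. A row lasts 1/8 s, in which the tool goes at most 62.5 mm and 10.7 degrees, less where a joint would pass 70% of its speed; a pose out of reach is approached as far as the arm can. The fingers move at their own pace and stop on an object; FORCE is the grip in N (left out, the last holds). Time passes only in rows, so rows that do not move let the fingers close. It prints the time, the measured TCP pose, the force, the opening and the grip force at its end.
- r.sense(): the state, without advancing time (a new reading comes with each control period).
- r.snapshot(name): name is "scene" or "top" or "wrist"; returns a dict with "pixels" (420x560x3 uint8, blue, green, red), "fx", "fy", "cx", "cy" (pixels), "pose" (4x4, takes a point from camera to world coordinates). Camera axes: x right, y up, looking along -z (the intrinsics and any distortion apply to the point x, -y, -z); pixel columns grow to the right and rows downward; lengths in mm; the calibration is good to about 2 mm. A picture is of the moment at which its call begins. There is no depth.
- r.hand_in(): hands the job in; it is judged then, once.
The state is a dict: "time": time; "joint_pos": joint angles; "qd": joint speeds; "joint_efforts": joint torques, N m; "tool_pos": TCP position; "tcp_rot": TCP orientation; "ft_force": force on the tool from outside, world axes, zero at the start; "wrist_torque": the same for the moment, N m; "finger_gap": finger opening in mm; "grip_force": force on a finger pad.
Only numpy, scipy, OpenCV 4.12 (cv2) and the standard library are available. Lean on these libraries where they do the work, as an engineer would, in place of code of your own. Each camera call takes 0.05 s, during which the arm holds its last target. There are 200 camera calls.

TASK

Lay every veneer strip that is on the bench face up in one straight row on the gluing board, between the yellow lines and with their long sides together (gaps under 8 mm), starting at the fence in the order dark brown, red, blue, green, orange, pale and closing up for any that is missing. When all are laid, take the roller and roll it slowly, in one pass from the fence end, over the whole row with a steady downward force of about 13 N, the roller's spring about half compressed and the drum turning. Hang the roller back in its V-cradles and leave the row neat and everything else undisturbed.

Things in the scene. Friction and masses are not known exactly. Their poses are not given: they have to be found in the camera images.
- strip_brown: loose short strip of thick plywood with a very dark brown veneer face on top, 60 mm long (its x), 40 mm wide (its y), 18 mm thick (z), 35 g; origin at the centre of its underside. Lies face up on the bench at the start, or on some starts is absent. Can be gripped from above by its two ends (60 mm)
- strip_red: loose short strip of thick plywood with a red veneer face on top, 60 mm long (its x), 40 mm wide (its y), 18 mm thick (z), 35 g; origin at the centre of its underside. Lies face up on the bench at the start, or on some starts is absent. Can be gripped from above by its two ends (60 mm)
- strip_blue: loose short strip of thick plywood with a blue veneer face on top, 60 mm long (its x), 40 mm wide (its y), 18 mm thick (z), 35 g; origin at the centre of its underside. Lies face up on the bench at the start, or on some starts is absent. Can be gripped from above by its two ends (60 mm)
- strip_green: loose short strip of thick plywood with a green veneer face on top, 60 mm long (its x), 40 mm wide (its y), 18 mm thick (z), 35 g; origin at the centre of its underside. Lies face up on the bench at the start, or on some starts is absent. Can be gripped from above by its two ends (60 mm)
- strip_orange: loose short strip of thick plywood with a bright orange veneer face on top, 60 mm long (its x), 40 mm wide (its y), 18 mm thick (z), 35 g; origin at the centre of its underside. Lies face up on the bench at the start, or on some starts is absent. Can be gripped from above by its two ends (60 mm)
- strip_pale: loose short strip of thick plywood with a pale cream veneer face on top, 60 mm long (its x), 40 mm wide (its y), 18 mm thick (z), 35 g; origin at the centre of its underside. Lies face up on the bench at the start, or on some starts is absent. Can be gripped from above by its two ends (60 mm)
- board: fixed flat grey gluing board, 110 mm (x) by 290 mm (y), 16 mm thick; origin at the centre of its underside. Along its -y end runs a wooden fence 10 mm wide, its top 12 mm above the board's face. Two thin yellow lines along y, 72 mm apart, mark the row: strips lie between them, length along the board's x
- row_start (a point): point on the board's face (16 mm above the bench), in the middle of its width, at the foot of the fence's inner side; axes as the board's. The row of strips starts here and runs along +y, centred on this line
- roller: sprung hand roller, 0.41 kg. Origin on the axis of its two steel pins (radius 6 mm, along x, out to 76 mm each side of a 96 x 24 x 14 mm bar); z up. Above stands an orange handle block 60 mm (x) by 24 mm (y), 7 to 63 mm above the origin: grip it from above across the 24 mm, 40 mm above the origin. Below hangs the sprung carriage with the drum
- carriage (a joint): compression of the roller's spring, m: 0 extended, 0.015 bottomed; the carriage and drum move up towards the handle as it grows. Preload 4 N, then 0.8 N per mm; the drum then bears on the work with that plus the 2.8 N weight of carriage and drum (about 13 N at 8 mm)
- drum_axis (a point): middle of the drum's axis; the drum has radius 20 mm, length 80 mm along the roller's x, turns freely; its axis is 60 mm below the roller's origin when the spring is extended (drum's lowest line 80 mm below the origin)
- drum (a joint): turning angle of the black rubber drum about the roller's x, rad, endless, free running, 0 at the start
- stand: fixed wooden roller stand, base 170 mm (x) by 70 mm (y), with two uprights 124 mm apart along x, each topped by an upward-open 90 degree V-cradle (tops about 108 mm above the bench). Origin at the centre of its underside. The roller hangs in it by its pins, drum between the uprights, as at the start
- rest (a point): where the roller's origin lies when both pins sit in the V-cradles: 95 mm above the bench; axes as the stand's, the roller's x along the stand's x (either way round)
- sanding_block: cork sanding block, 64 x 36 x 28 mm, loose among the strips; leave alone (origin: centre of underside)
- pencil_mug: mug, radius 38 mm, 90 mm tall; leave alone
- maple_offcut: piece of maple, 150 x 50 x 30 mm; leave alone

How it is judged:
By the outcome, as a careful person would: the job done as asked, in the order asked, and still so for the second after the job is handed in, with the robot touching nothing.
Of strip_brown, strip_red, strip_blue, strip_green, strip_orange, strip_pale only 4 to 6 are there at a start; the rules pass over those that are not, and their reading is None.
At some moment in a run one of strip_brown, strip_red, strip_blue, strip_green, strip_orange, strip_pale may be knocked a few centimetres aside while the robot is not near it.
It also fails if it takes over 210 s, if anything falls off the work surface, if the arm or the gripper's body presses on something with over 40 N, if the wrist force passes 120 N, or if a joint passes its speed limit or range.

## Working session

There is one attempt and no reset: what is moved stays moved. The work goes in short steps, Python scripts to look and compute and a shell command to move; the robot and the scene stay as the last step left them, time stands still between calls to the robot, and variables do not carry over. Pictures are saved under pics/ and viewed, at most 14 in all, crops included, and the job is handed in when it is done.

```bash
ls; mkdir -p pics; python3 - <<'E'
from bench import r
import cv2
s=r.sense();print(s)
for n in("top","scene"):
    d=r.snapshot(n);cv2.imwrite(f"pics/{n}0.png",d["pixels"]);print(n,d["fx"],d["fy"],d["cx"],d["cy"],d["pose"],[k for k in d])
E
```

```text
bench.py
pics
steer.py
  3 bench.py
  5 steer.py
  8 total
{'time': 0.0, 'joint_pos': array([-7.65708796e+01,  7.51511784e+00,  8.53276204e+01, -5.84886007e-04,
        8.72627888e+01, -4.89196359e+00]), 'qd': array([-0.00856771,  0.10302502,  0.00293345,  0.04491092,  0.03133902,
        0.02995036]), 'joint_efforts': array([-8.44637316e-05, -5.69394743e+01, -5.00551522e+01, -6.76815557e-05,
        1.47216115e-02,  7.25774657e-05]), 'tool_pos': array([ 188.50685352, -569.04544206,  230.26024062]), 'tcp_rot': array([-1.79894808e+02, -8.41699685e-03,  1.83211047e+01]), 'ft_force': array([-0.41462372,  0.16163696, -0.77958628]), 'wrist_torque': array([0.01027843, 0.02028565, 0.01885077]), 'grip_force': 0.0, 'finger_gap': 85.2526399033515}
top 544.4056858931756 544.4056858931756 290.1937585051603 207.03738568005735 [[-2.57310343e-02  9.95422762e-01 -9.20404225e-02  4.20022982e+02]
 [-9.99512374e-01 -2.72469812e-02 -1.52517564e-02 -7.17980411e+00]
 [-1.76897691e-02  9.16030978e-02  9.95638461e-01  1.57825712e+03]
 [ 0.00000000e+00  0.00000000e+00  0.00000000e+00  1.00000000e+00]] ['pixels', 'fx', 'fy', 'cx', 'cy', 'pose']
scene 382.14322335375937 382.14322335375937 271.4161656860065 209.6440366716118 [[-5.74312833e-01 -6.46022474e-01  5.02811826e-01  1.15647999e+03]
 [ 8.18603511e-01 -4.47732936e-01  3.59754790e-01  4.58065105e+02]
 [-7.28426461e-03  6.18215319e-01  7.85975037e-01  1.04823549e+03]
 [ 0.00000000e+00  0.00000000e+00  0.00000000e+00  1.00000000e+00]] ['pixels', 'fx', 'fy', 'cx', 'cy', 'pose']
```
View pics/top0.png

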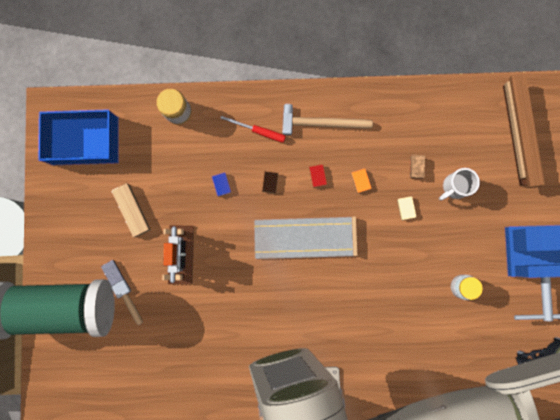

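View pics/scene0.png

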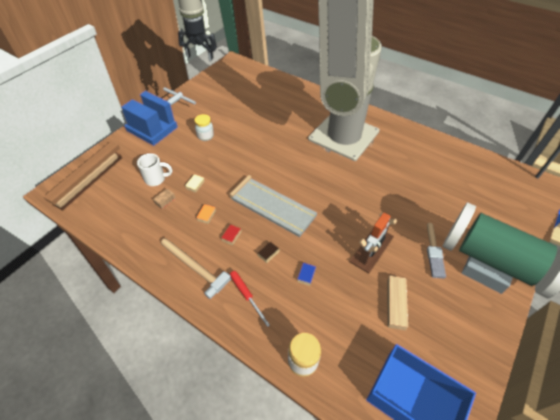

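```bash
cat > h.py <<'E'
import numpy as np, cv2
from bench import r
def P(d,X):
    T=np.linalg.inv(d["pose"]); c=(np.c_[np.atleast_2d(X),np.ones(len(np.atleast_2d(X)))]@T.T)[:,:3]
    return np.c_[d["cx"]+d["fx"]*c[:,0]/-c[:,2], d["cy"]-d["fy"]*c[:,1]/-c[:,2]]
def ray(d,uv):
    uv=np.atleast_2d(uv).astype(float); D=np.c_[(uv[:,0]-d["cx"])/d["fx"],-(uv[:,1]-d["cy"])/d["fy"],-np.ones(len(uv))]
    return d["pose"][:3,3],D@d["pose"][:3,:3].T
def U(d,uv,z):
    o,D=ray(d,uv); return o+D*((z-o[2])/D[:,2])[:,None]
def tri(ds,uvs):
    A=np.zeros((3,3));b=np.zeros(3)
    for d,uv in zip(ds,uvs):
        o,D=ray(d,uv);v=D[0]/np.linalg.norm(D[0]);M=np.eye(3)-np.outer(v,v);A+=M;b+=M@o
    return np.linalg.solve(A,b)
HSV={"red":[(0,170,60,5,255,255),(174,170,60,180,255,255)],"blue":[(110,120,60,130,255,255)],"green":[(45,90,40,85,255,255)],
"orange":[(9,190,190,20,255,255)],"pale":[(18,30,200,35,130,255)],"brown":[(0,0,0,180,255,50)]}
def blobs(d,c,amin=60):
    h=cv2.cvtColor(d["pixels"],cv2.COLOR_BGR2HSV);m=0
    for q in HSV[c]: m=m|cv2.inRange(h,q[:3],q[3:])
    m=cv2.morphologyEx(m,cv2.MORPH_OPEN,np.ones((3,3)))
    return [k for k in cv2.findContours(m,cv2.RETR_EXTERNAL,cv2.CHAIN_APPROX_NONE)[0] if cv2.contourArea(k)>=amin]
def rect(d,k,z=18):
    w=U(d,k[:,0,:],z)[:,:2].astype(np.float32);(c,(a,b),t)=cv2.minAreaRect(w)
    if a<b:a,b,t=b,a,t+90
    return np.r_[c,a,b,(t+90)%180-90]  # x y len wid angle of length (world)
def go(x,y,z,yaw):
    s=r.sense();R=cv2.Rodrigues
    from scipy.spatial.transform import Rotation as Q
    A=Q.from_euler('xyz',s["tcp_rot"],degrees=True);B=Q.from_euler('xyz',[180,0,yaw],degrees=True)
    print("go",(A.inv()*B).as_rotvec(degrees=True).round(2),A.inv().apply(np.array([x,y,z])-s["tool_pos"]).round(1))
E
python3 - <<'E'
from h import *
np.set_printoptions(suppress=True,precision=1)
d=r.snapshot("top");e=r.snapshot("scene")
for c in HSV:
  for n,D in(("t",d),("s",e)):
    for k in blobs(D,c,40):
        q=rect(D,k); 
        if 15<q[3]<60 and q[2]<90: print(c,n,k.mean(0)[0],q)
print(U(d,[(254,220),(353,218),(357,257),(254,258)],16)); print(U(d,[(420,167)],28),"roller",U(d,[(168,255),(177,229),(177,281)],100))
go(480,-100,380,90)
E
```

```text
red t [317.6 175.5] [654.1 -65.4  60.3  39.8   8.5]
red s [230.5 232.5] [651.6 -69.3  55.   34.9   8.8]
blue t [221. 184.] [636.8 215.6  57.5  37.5  15.7]
blue s [306.1 272.5] [635.6 212.5  55.4  36.   15.1]
orange t [167.4 253.7] [440.3 371.9  60.1  20.2  -0.3]
orange t [361.5 180.7] [ 635.7 -190.8   59.    39.5   14.5]
pale t [406.3 207.8] [ 553.2 -316.3   60.8   42.3    9.8]
pale s [556.2 234.3] [ 50.9 801.3  60.5  20.5  10.2]
pale s [194.6 181.9] [ 550.5 -316.8   65.1   50.2    9.2]
pale s [554.8 167.1] [-271.1  736.7   48.2   33.8   10.2]
pale s [540.5 160.5] [-277.5  688.4   56.5   25.   -13.6]
brown t [521.7 357.8] [ 124.3 -616.8   24.9   16.5   86.4]
brown t [550.2 348.4] [ 147.3 -698.3   69.9   21.9  -49.9]
[[ 529.8  121.9   16. ]
 [ 527.9 -162.7   16. ]
 [ 416.2 -170.1   16. ]
 [ 420.9  124.    16. ]]
[[ 668.4 -358.5   28. ]] roller [[435.  350.6 100. ]
 [505.  325.6 100. ]
 [364.3 326.6 100. ]]
go [ -0.1  -0.1 -71.7] [ 424.2 -354.  -148.9]
```

```bash
python3 steer.py '0 0 0 0 0 -149 85;0 0 -10 50 -40 -149 85;0 0 -20 110 -90 -149 85;0 0 -30 170 -140 -149 85;0 0 -40 230 -190 -149 85;0 0 -50 290 -240 -149 85;0 0 -60 350 -290 -149 85;0 0 -70 400 -330 -149 85'; python3 - <<'E'
from h import *
d=r.snapshot("wrist");cv2.imwrite("pics/w1.png",d["pixels"]);print(d["fx"],d["pose"].round(3),r.sense()["tool_pos"])
go(560,-80,400,90)
E
```

```text
time: 1.2
tool_pos: [406.2, -222.1, 379.3]
tcp_rot: [180.0, 0.0, 88.6]
ft_force: [1.5, -0.6, 0.2]
finger_gap: 85.2
grip_force: 0.0
333.01193692595297 [[ 1.00000e+00  2.20000e-02  5.00000e-03  4.07316e+02]
 [-2.30000e-02  9.53000e-01  3.02000e-01 -1.46051e+02]
 [ 2.00000e-03 -3.02000e-01  9.53000e-01  5.22303e+02]
 [ 0.00000e+00  0.00000e+00  0.00000e+00  1.00000e+00]] [ 409.66065331 -215.7507816   379.54011828]
go [ 0.16 -0.2  -0.5 ] [137.1 149.2 -19.6]
```

View pics/w1.png

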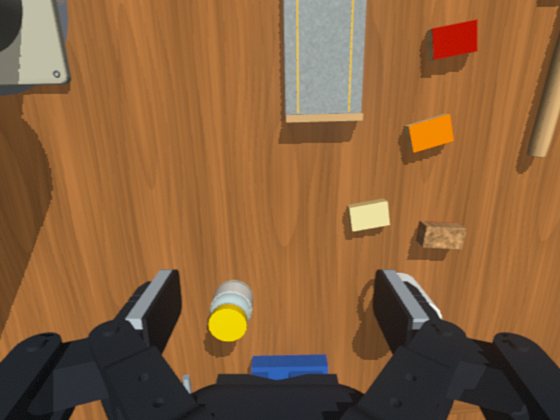

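```bash
cat > look.py <<'E'
from h import *
import sys,pickle
np.set_printoptions(suppress=True,precision=1)
d=r.snapshot("wrist");n=sys.argv[1];cv2.imwrite(f"pics/{n}.png",d["pixels"]);pickle.dump(d,open(f"{n}.pkl","wb"))
for c in HSV:
    for k in blobs(d,c,150):
        q=rect(d,k)
        if 30<q[3]<52 and 48<q[2]<75: print(c,k.mean(0)[0],q)
E
python3 look.py A; python3 steer.py '0 0 0 20 0 0 85;0 0 0 80 0 0 85;0 0 0 140 20 0 85;0 0 0 200 40 0 85;0 0 0 260 60 0 85;0 0 0 320 80 0 85;0 0 0 370 90 0 85;0 0 0 370 90 0 85' >/dev/null; python3 steer.py '0 0 0 0 0 0 85;0 0 0 0 0 0 85'; python3 look.py B
```

```text
red [451.3  48.5] [652.9 -67.6  59.5  39.2   9.3]
orange [427.8 140.2] [ 636.  -192.5   61.5   41.3   15.9]
pale [365.5 221.5] [ 552.2 -319.7   60.4   41.1    8.9]
time: 2.55
tool_pos: [506.4, 141.7, 379.5]
tcp_rot: [180.0, 0.0, 88.2]
ft_force: [0.2, -0.2, -0.2]
finger_gap: 84.9
grip_force: 0.0
red [365.1 276.3] [653.  -68.2  58.7  39.7   9.8]
blue [365.  104.6] [636.  212.8  59.3  39.1  15.2]
orange [354.  339.1] [ 636.  -192.8   62.    41.9   15.3]
```

View pics/B.png

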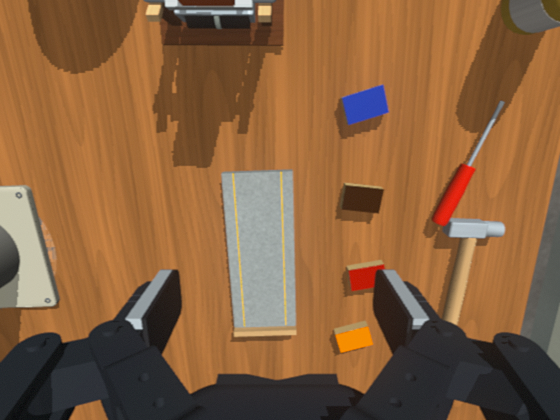

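```bash
python3 - <<'E'
from h import *
import pickle
np.set_printoptions(suppress=True,precision=1)
A,B=[pickle.load(open(n+".pkl","rb")) for n in"AB"]
cen=lambda k:(lambda m:(m["m10"]/m["m00"],m["m01"]/m["m00"]))(cv2.moments(k))
for c in("red","orange"):
    ks=[[k for k in blobs(d,c,300) if 48<rect(d,k)[2]<75 and 30<rect(d,k)[3]<52][0] for d in(A,B)]
    print(c,tri((A,B),[cen(k) for k in ks]))
h=cv2.cvtColor(B["pixels"],cv2.COLOR_BGR2HSV);print(h[198,362],h[190,362],h[183,362],h[198,320])
m=cv2.inRange(h,(0,0,0),(180,255,75));m[:, :330]=0;m[:,400:]=0;m[:170]=0;m[230:]=0
m=cv2.morphologyEx(m,cv2.MORPH_OPEN,np.ones((3,3)))
for k in cv2.findContours(m,0,1)[0]: print("brown",cv2.contourArea(k),rect(B,k))
# board
for n,d,(u0,u1,v0,v1) in(("A",A,(280,370,0,114)),("B",B,(220,296,172,326))):
    h=cv2.cvtColor(d["pixels"],cv2.COLOR_BGR2HSV)
    y=cv2.inRange(h,(18,70,120),(35,255,255));mk=np.zeros_like(y);mk[v0:v1,u0:u1]=255;y&=mk
    pts=np.argwhere(y)[:,::-1];W=U(d,pts,16);mid=np.median(W[:,0])
    for s in(W[W[:,0]<mid-10],W[W[:,0]>mid+10]):
        p=np.polyfit(s[:,1],s[:,0],1);print(n,"yellow",len(s),"x at y=-160,0,120",np.polyval(p,[-160,0,120]),"slope deg",np.degrees(np.arctan(p[0])))
    g=cv2.inRange(h,(0,0,60),(180,60,220))
    for u in((300,345) if n=="A" else (245,285)):
        col=np.where(g[:,u])[0]; col=col[(col>v0-20)&(col<v1+20)]; print("grey end col",u,col.min(),col.max(),U(d,[(u,col.max()+.5)],16),U(d,[(u,col.min()-.5)],16), h[col.max()-1:col.max()+12,u].tolist())
E
```

```text
red [648.9 -67.2  20.7]
orange [ 635.9 -191.8   18.8]
[ 12 180  65] [ 12 184  65] [ 14 160 178] [ 14 161 162]
brown 791.5 [637.6  71.1  58.3  37.7  -7.6]
A yellow 259 x at y=-160,0,120 [438.  437.7 437.5] slope deg -0.10784484767649764Traceback (most recent call last):
  File "<stdin>", line 19, in <module>
    raise TypeError("expected non-empty vector for x")
TypeError: expected non-empty vector for x
```

```bash
sed -i 's/180,255,50)/180,255,75)/' h.py; cat > board.py <<'E'
from h import *
import pickle
np.set_printoptions(suppress=True,precision=1)
A,B=[pickle.load(open(n+".pkl","rb")) for n in"AB"]
for n,d,(u0,u1,v0,v1) in(("A",A,(290,360,3,112)),("B",B,(226,291,176,326))):
    h=cv2.cvtColor(d["pixels"],cv2.COLOR_BGR2HSV)
    y=cv2.inRange(h,(18,70,120),(35,255,255));mk=np.zeros_like(y);mk[v0:v1,u0:u1]=255;y&=mk
    pts=np.argwhere(y)[:,::-1];W=U(d,pts,16);mid=W[:,0].min()/2+W[:,0].max()/2
    for s in(W[W[:,0]<mid],W[W[:,0]>mid]):
        p=np.polyfit(s[:,1],s[:,0],1);print(n,"yellow",len(s),"x at y=-160,0,120",np.polyval(p,[-160,0,120]),"slope",np.degrees(np.arctan(p[0])))
    g=cv2.inRange(h,(0,0,60),(180,60,220))
    for u in((305,320,340) if n=="A" else (250,260,270)):
        col=np.where(g[:,u])[0]; col=col[(col>v0-20)&(col<v1+20)]; print("grey end",u,col.min(),col.max(),U(d,[(u,col.max()+.5)],16),U(d,[(u,col.min()-.5)],16), h[col.max()-1:col.max()+12,u].tolist())
E
python3 board.py
python3 -c "
from h import *
go(637.6,71.1,200,90-7.6)"
```

```text
A yellow 244 x at y=-160,0,120 [438.  437.6 437.4] slope -0.13490653905186595
A yellow 275 x at y=-160,0,120 [512.2 511.7 511.2] slope -0.21250033347136216
grey end 305 0 119 [[ 452.4 -160.3   16. ]] [[449.8  -5.8  16. ]] [[79, 13, 161], [42, 8, 160], [18, 79, 181], [18, 114, 208], [18, 116, 214], [18, 113, 212], [18, 114, 212], [18, 113, 212], [18, 116, 211], [17, 121, 184], [15, 140, 129], [14, 153, 110], [14, 150, 112]]
grey end 320 0 119 [[ 474.5 -160.5   16. ]] [[469.8  -6.   16. ]] [[81, 15, 168], [40, 9, 168], [18, 77, 191], [17, 114, 211], [17, 115, 213], [17, 115, 213], [17, 113, 213], [17, 114, 214], [17, 115, 213], [17, 119, 185], [16, 139, 125], [14, 150, 104], [14, 151, 105]]
grey end 340 0 119 [[ 503.9 -160.7   16. ]] [[496.4  -6.2  16. ]] [[84, 15, 168], [27, 16, 162], [17, 98, 198], [18, 117, 213], [18, 113, 214], [18, 112, 214], [17, 113, 215], [17, 112, 216], [17, 112, 211], [16, 124, 169], [15, 146, 122], [14, 155, 112], [13, 151, 115]]
B yellow 344 x at y=-160,0,120 [438.1 437.6 437.3] slope -0.17820765940756417
B yellow 336 x at y=-160,0,120 [512.4 511.8 511.4] s
[... 184 characters left out ...]
 [17, 114, 196], [17, 113, 216], [17, 115, 218], [17, 114, 221], [17, 115, 211], [16, 127, 154], [14, 148, 114]]
grey end 260 171 326 [[ 466.7 -161.7   16. ]] [[479.8 121.2  16. ]] [[80, 13, 171], [24, 21, 169], [17, 95, 183], [17, 116, 183], [17, 113, 176], [17, 113, 180], [17, 113, 205], [18, 113, 216], [17, 114, 217], [17, 111, 222], [17, 114, 208], [15, 133, 138], [14, 157, 104]]
grey end 270 170 326 [[ 484.6 -162.2   16. ]] [[495.3 122.3  16. ]] [[65, 9, 169], [19, 55, 171], [17, 105, 183], [17, 117, 177], [17, 113, 170], [17, 111, 183], [17, 113, 213], [17, 116, 220], [17, 114, 220], [17, 115, 218], [16, 119, 188], [15, 138, 124], [13, 148, 102]]
go [0.03 0.   5.77] [-66.5 133.3 179.6]
```

```bash
python3 steer.py '0 0 2 -20 45 50 85;0 0 5.8 -45 90 110 85;0 0 5.8 -66 133 170 85;0 0 5.8 -66 133 180 85;0 0 5.8 -66 133 180 85;0 0 5.8 -66 133 180 85' 30; python3 look.py C
python3 - <<'E'
from h import *
import pickle
d=pickle.load(open("C.pkl","rb"))
for c in HSV:
    for k in blobs(d,c,1500): print(c,k.mean(0)[0],rect(d,k).round(1))
go(637.6,71.1,0,90-7.6)
E
```

```text
time: 3.35
tool_pos: [637.6, 72.9, 200.7]
tcp_rot: [179.9, -0.0, 82.4]
ft_force: [-0.4, 0.5, 0.4]
finger_gap: 85.1
grip_force: 0.0
red [306.8 302.6] [653.  -67.6  59.1  40.    8.8]
blue [253.6  29.5] [635.8 213.   59.6  39.9  15.4]
brown [277.1 184.8] [638.3  71.1  57.6  38.3  -8.8]
red [306.84415584 302.5974026 ] [653.  -67.6  59.1  40.    8.8]
red [421.31465517 162.62931034] [780.   72.7 100.7  26.5  68.6]
blue [253.63768116  29.47342995] [635.8 213.   59.6  39.9  15.4]
brown [277.18975553 366.11757858] [ 615.9 -128.   715.5  212.3   -7.7]
brown [277.14516129 184.80645161] [638.3  71.1  57.6  38.3  -8.8]
go [ 0.18 -0.04  0.08] [ -2.4  -0.8 201.9]
```

View pics/C.png

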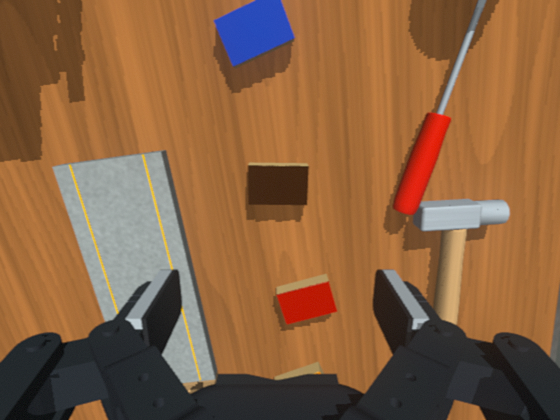

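```bash
python3 steer.py '0 0 0.6 -2 -1 60 85;0 0 0.6 -2 -1 120 85;0 0 0.6 -2 -1 160 85;0 0 0.6 -2 -1 185 85;0 0 0.6 -2 -1 196 85;0 0 0.6 -2 -1 201 85;0 0 0.6 -2 -1 201 85;0 0 0.6 -2 -1 201 85' 30; python3 steer.py '0 0 0 0 0 0 50;0 0 0 0 0 0 50;0 0 0 0 0 0 50;0 0 0 0 0 0 50' 30
```

```text
time: 4.4
tool_pos: [637.3, 71.7, -0.2]
tcp_rot: [179.9, -0.0, 81.9]
ft_force: [-0.2, 0.7, -0.0]
finger_gap: 84.8
grip_force: 0.0
time: 4.9
tool_pos: [636.7, 71.6, -1.0]
tcp_rot: [179.9, -0.0, 81.9]
ft_force: [-1.2, 0.1, 5.3]
finger_gap: 59.0
grip_force: 33.3
```

```bash
python3 steer.py '0 0 0 0 0 -20 50;0 0 0 0 0 -50 50;0 0 0 0 0 -80 50;0 0 0 0 0 -80 50'; python3 -c "
from h import *
go(475,-137.5,80,90.2)"
```

```text
time: 5.4
tool_pos: [638.9, 71.7, 82.9]
tcp_rot: [179.6, -0.1, 81.9]
ft_force: [-0.7, 0.9, -0.4]
finger_gap: 59.4
grip_force: 32.7
go [ 0.39 -0.04 -8.27] [-230.2 -132.9    1.7]
```

```bash
python3 steer.py '0 0 -2 -40 -23 0 50;0 0 -4 -90 -52 0 50;0 0 -6 -140 -81 0 50;0 0 -8.3 -190 -110 0 50;0 0 -8.3 -230 -133 0 50;0 0 -8.3 -230 -133 0 50;0 0 -8.3 -230 -133 0 50'; python3 -c "
from h import *
go(475,-137.5,18,90.2)"
```

```text
time: 6.28
tool_pos: [472.1, -137.2, 78.1]
tcp_rot: [-180.0, -0.0, 90.2]
ft_force: [-0.1, 0.1, -0.7]
finger_gap: 59.2
grip_force: 32.7
go [-0.   -0.03 -0.03] [-0.3  2.9 60.1]
```

```bash
python3 steer.py '0 0 0 0 3 20 50;0 0 0 0 3 40 50;0 0 0 0 3 54 50;0 0 0 0 3 59 50;0 0 0 0 3 61 50;0 0 0 0 3 61.5 50;0 0 0 0 3 61.5 50'; python3 steer.py '0 0 0 0 0 0 80;0 0 0 0 0 0 80;0 0 0 0 0 0 85;0 0 0 0 0 -30 85;0 0 0 0 0 -90 85;0 0 0 0 0 -150 85;0 0 0 0 0 -180 85;0 0 0 0 0 -180 85'; python3 look.py D;  python3 -c "
from h import *
go(653,-67.7,200,90+9.3)"
```

```text
time: 7.15
tool_pos: [475.7, -137.7, 17.4]
tcp_rot: [179.9, 0.0, 90.2]
ft_force: [-0.3, 0.4, -0.8]
finger_gap: 59.4
grip_force: 32.7
time: 8.15
tool_pos: [477.1, -138.2, 200.4]
tcp_rot: [179.7, 0.1, 90.2]
ft_force: [-0.3, 0.3, -0.4]
finger_gap: 84.9
grip_force: 0.0
red [463.8 109.8] [653.  -67.5  60.1  39.6   9.4]
orange [426.6 233.5] [ 635.7 -192.4   61.2   41.2   15.4]
pale [339.6 335.5] [ 552.  -320.    60.4   41.2    9.1]
brown [274.  186.3] [ 475.  -141.7   61.7   40.2    0.2]
go [ 0.14  0.07 -9.07] [ 69.3 177.4  -1.7]
```

```bash
sed -i 's/q=rect(d,k)$/q=rect(d,k);z=18+16*(415<q[0]<535);q=rect(d,k,z)/' look.py; python3 - <<'E'
from h import *
import pickle
d=pickle.load(open("D.pkl","rb"))
for k in blobs(d,"brown",1500): print(rect(d,k,34).round(1))
h=cv2.cvtColor(d["pixels"],cv2.COLOR_BGR2HSV)
for v in range(200,225): print(v,h[v,274].tolist(),U(d,[(274,v)],16)[0,1].round(1),U(d,[(274,v)],28)[0,1].round(1))
E
python3 steer.py '0 0 -4 20 45 0 85;0 0 -8 45 100 0 85;0 0 -9.1 69 150 0 85;0 0 -9.1 69 177 0 85;0 0 -9.1 69 177 0 85;0 0 -9.1 69 177 0 85'; python3 look.py E;  python3 -c "
from h import *
go(653,-67.6,2,90+9.3)"
```

```text
[ 4.854e+02 -3.271e+02  6.817e+02  2.029e+02 -2.000e-01]
[ 4.750e+02 -1.378e+02  5.870e+01  3.820e+01  2.000e-01]
200 [13, 140, 62] -156.0 -152.6
201 [13, 134, 63] -157.1 -153.6
202 [11, 138, 61] -158.2 -154.6
203 [12, 135, 64] -159.2 -155.7
204 [12, 139, 66] -160.3 -156.7
205 [12, 138, 61] -161.4 -157.7
206 [11, 142, 63] -162.5 -158.8
207 [15, 127, 76] -163.5 -159.8
208 [17, 113, 111] -164.6 -160.8
209 [17, 114, 137] -165.7 -161.9
210 [17, 113, 140] -166.8 -162.9
211 [17, 115, 138] -167.9 -164.0
212 [17, 114, 134] -168.9 -165.0
213 [17, 117, 153] -170.0 -166.1
214 [17, 114, 203] -171.1 -167.1
215 [17, 113, 216] -172.2 -168.2
216 [17, 116, 216] -173.3 -169.2
217 [17, 114, 204] -174.4 -170.3
218 [15, 135, 134] -175.5 -171.3
219 [14, 162, 101] -176.6 -172.4
220 [14, 160, 105] -177.7 -173.5
221 [14, 159, 106] -178.8 -174.5
222 [14, 156, 108] -179.9 -175.6
223 [14, 164, 107] -181.0 -176.7
224 [15, 160, 105] -182.1 -177.7
time: 8.95
tool_pos: [650.6, -67.7, 194.7]
tcp_rot: [-179.8, -0.1, 99.3]
ft_force: [0.6, -0.2, -0.4]
finger_gap: 84.8
grip_force: 0.0
red [280.1 185.3] [652.9 -67.7  59.4  39.4   9.4]
orange [245.3 292.8] [ 635.1 -192.6   60.9   41.1   15.2]
brown [ 89.2 229.3] [ 475.6 -137.8   59.8   39.2    0.4]
go [-0.13 -0.04  0.  ] [ -0.3   2.8 193.3]
```

```bash
python3 steer.py '0 0 0 0 1 60 85;0 0 0 0 1 120 85;0 0 0 0 1 160 85;0 0 0 0 1 185 85;0 0 0 0 1 196 85;0 0 0 0 1 198 85;0 0 0 0 1 198 85;0 0 0 0 1 198 85' 30; python3 steer.py '0 0 0 0 0 0 50;0 0 0 0 0 0 50;0 0 0 0 0 0 50;0 0 0 0 0 0 50' 30;python3 steer.py '0 0 0 0 0 -20 50;0 0 0 0 0 -50 50;0 0 0 0 0 -80 50;0 0 0 0 0 -80 50;0 0 0 0 0 -80 50;0 0 0 0 0 -80 50'; python3 -c "
from h import *
go(475,-96.5,80,90.2)"
```

```text
time: 10.0
tool_pos: [654.0, -67.8, 0.4]
tcp_rot: [179.9, 0.1, 99.3]
ft_force: [-0.4, -0.2, 0.0]
finger_gap: 84.5
grip_force: 0.0
time: 10.5
tool_pos: [653.5, -67.7, -0.4]
tcp_rot: [179.9, 0.0, 99.3]
ft_force: [-1.4, 0.6, 6.8]
finger_gap: 59.2
grip_force: 33.3
time: 11.25
tool_pos: [651.7, -67.4, 77.2]
tcp_rot: [-179.9, -0.1, 99.3]
ft_force: [0.1, 0.6, -0.9]
finger_gap: 58.9
grip_force: 32.6
go [-0.14 -0.04  9.12] [-1.000e-01 -1.791e+02 -2.400e+00]
```

```bash
python3 steer.py '0 0 2 0 -35 0 50;0 0 5 0 -80 0 50;0 0 7 0 -125 0 50;0 0 9.1 0 -165 0 50;0 0 9.1 0 -178 0 50;0 0 9.1 0 -178 0 50;0 0 9.1 0 -178 0 50;0 0 9.1 0 -178 0 50'; python3 -c "
from h import *
go(475,-96.5,17.5,90.2)"
```

```text
time: 12.25
tool_pos: [478.2, -96.3, 78.8]
tcp_rot: [180.0, 0.0, 90.3]
ft_force: [-0.5, 0.9, -1.1]
finger_gap: 59.2
grip_force: 32.7
go [0.02 0.   0.06] [-0.1 -3.2 61.3]
```

```bash
python3 steer.py '0 0 0 0 -3.2 20 50;0 0 0 0 -3.2 40 50;0 0 0 0 -3.2 54 50;0 0 0 0 -3.2 59 50;0 0 0 0 -3.2 61 50;0 0 0 0 -3.2 62 50;0 0 0 0 -3.2 62 50'; python3 steer.py '0 0 0 0 0 0 80;0 0 0 0 0 0 80;0 0 0 0 0 0 85;0 0 0 0 0 -30 85;0 0 0 0 0 -90 85;0 0 0 0 0 -150 85;0 0 0 0 0 -180 85;0 0 0 0 0 -180 85';python3 steer.py '0 0 0 0 0 0 85;0 0 0 0 0 0 85;0 0 0 0 0 0 85'; python3 look.py F;  python3 -c "
from h import *
go(635.9,212.9,200,90+15.3)"
```

```text
time: 13.12
tool_pos: [474.4, -96.6, 17.2]
tcp_rot: [180.0, 0.0, 90.2]
ft_force: [-0.9, 0.2, -0.6]
finger_gap: 59.3
grip_force: 32.7
time: 14.12
tool_pos: [476.0, -97.1, 200.3]
tcp_rot: [179.6, 0.1, 90.2]
ft_force: [-0.9, -0.1, -0.1]
finger_gap: 85.0
grip_force: 0.0
time: 14.5
tool_pos: [473.3, -96.2, 195.3]
tcp_rot: [-179.9, -0.0, 90.2]
ft_force: [0.6, -0.5, -0.6]
finger_gap: 84.8
grip_force: 0.0
red [278.2 188.8] [473.9 -97.   58.8  39.7   0.3]
orange [431.1 270.5] [ 635.7 -192.3   61.2   41.7   15.5]
pale [344.5 367.2] [ 552.  -320.1   60.5   41.3    8.9]
brown [278.9 229.8] [ 474.7 -137.2   59.3   38.7    0.3]
go [ -0.1   -0.05 -15.08] [308.5 163.6  -4.5]
```

```bash
python3 steer.py '0 0 -3 40 20 -4 85;0 0 -6 100 50 -4 85;0 0 -9 160 85 -4 85;0 0 -12 220 120 -4 85;0 0 -15.1 280 150 -4 85;0 0 -15.1 309 164 -4 85;0 0 -15.1 309 164 -4 85;0 0 -15.1 309 164 -4 85'; python3 steer.py '0 0 0 0 0 0 85;0 0 0 0 0 0 85;0 0 0 0 0 0 85';python3 look.py G;  python3 -c "
from h import *
go(636,213,2,90+15.3)"
```

```text
time: 15.55
tool_pos: [636.4, 213.0, 199.7]
tcp_rot: [-179.9, 0.0, 105.4]
ft_force: [-0.7, -1.0, -1.0]
finger_gap: 85.1
grip_force: 0.0
time: 15.92
tool_pos: [636.9, 212.4, 201.3]
tcp_rot: [180.0, 0.0, 105.3]
ft_force: [0.7, -0.0, 0.2]
finger_gap: 85.2
grip_force: 0.0
blue [276.5 182.6] [636.  212.7  59.6  39.   15.3]
go [ 0.03 -0.   -0.03] [  0.6  -0.9 199.2]
```

```bash
python3 steer.py '0 0 0 0 -1 60 85;0 0 0 0 -1 120 85;0 0 0 0 -1 160 85;0 0 0 0 -1 185 85;0 0 0 0 -1 196 85;0 0 0 0 -1 199 85;0 0 0 0 -1 199 85;0 0 0 0 -1 199 85' 30; python3 steer.py '0 0 0 0 0 0 50;0 0 0 0 0 0 50;0 0 0 0 0 0 50;0 0 0 0 0 0 50' 30;python3 steer.py '0 0 0 0 0 -20 50;0 0 0 0 0 -50 50;0 0 0 0 0 -80 50;0 0 0 0 0 -80 50;0 0 0 0 0 -80 50;0 0 0 0 0 -80 50;0 0 0 0 0 -80 50;0 0 0 0 0 -80 50'; python3 -c "
from h import *
go(475,-55.5,80,90.2)"
```

```text
time: 16.98
tool_pos: [637.0, 213.2, 3.4]
tcp_rot: [179.9, 0.0, 105.3]
ft_force: [-0.4, 1.0, -0.1]
finger_gap: 84.9
grip_force: 0.0
time: 17.48
tool_pos: [636.4, 213.1, 2.6]
tcp_rot: [179.9, 0.0, 105.3]
ft_force: [-0.6, 0.3, 6.5]
finger_gap: 58.9
grip_force: 32.9
time: 18.48
tool_pos: [635.4, 212.9, 81.0]
tcp_rot: [-179.9, -0.0, 105.3]
ft_force: [0.1, -0.8, -0.6]
finger_gap: 59.1
grip_force: 32.5
go [-7.000e-02  1.000e-02  1.513e+01] [-216.4 -225.7    1.2]
```

```bash
python3 steer.py '0 0 2 -35 -36 0 50;0 0 5 -75 -78 0 50;0 0 8 -115 -120 0 50;0 0 11 -155 -162 0 50;0 0 14 -195 -203 0 50;0 0 15.1 -216 -226 0 50;0 0 15.1 -216 -226 0 50;0 0 15.1 -216 -226 0 50'; python3 steer.py '0 0 0 0 0 0 50;0 0 0 0 0 0 50;0 0 0 0 0 0 50'; python3 -c "
from h import *
go(475,-55.5,19.5,90.2)"
```

```text
time: 19.48
tool_pos: [475.5, -54.8, 82.0]
tcp_rot: [180.0, -0.0, 90.2]
ft_force: [0.3, 0.3, 0.1]
finger_gap: 59.3
grip_force: 32.6
time: 19.85
tool_pos: [475.1, -54.6, 81.6]
tcp_rot: [-180.0, -0.0, 90.3]
ft_force: [-0.4, 0.2, -1.2]
finger_gap: 59.1
grip_force: 32.6
go [-0.01 -0.    0.08] [-0.9 -0.1 62.1]
```

```bash
python3 steer.py '0 0 0 -1 0 20 50;0 0 0 -1 0 40 50;0 0 0 -1 0 54 50;0 0 0 -1 0 60 50;0 0 0 -1 0 62 50;0 0 0 -1 0 63 50;0 0 0 -1 0 63 50'; python3 steer.py '0 0 0 0 0 0 80;0 0 0 0 0 0 80;0 0 0 0 0 0 85;0 0 0 0 0 -30 85;0 0 0 0 0 -90 85;0 0 0 0 0 -150 85;0 0 0 0 0 -180 85;0 0 0 0 0 -180 85';python3 steer.py '0 0 0 0 0 0 85;0 0 0 0 0 0 85;0 0 0 0 0 0 85;0 0 0 0 0 0 85'; python3 look.py H;  python3 -c "
from h import *
go(635.7,-192.4,200,90+15.4)"
```

```text
time: 20.72
tool_pos: [475.4, -56.2, 19.2]
tcp_rot: [180.0, 0.0, 90.2]
ft_force: [0.1, -0.2, 1.6]
finger_gap: 58.8
grip_force: 32.6
time: 21.72
tool_pos: [477.0, -56.6, 202.3]
tcp_rot: [179.6, 0.1, 90.2]
ft_force: [0.4, 0.2, -0.2]
finger_gap: 85.0
grip_force: 0.0
time: 22.22
tool_pos: [474.6, -56.0, 198.0]
tcp_rot: [-179.9, -0.0, 90.2]
ft_force: [-0.3, -0.1, 0.7]
finger_gap: 84.8
grip_force: 0.0
red [276.6 228.2] [473.9 -97.6  58.6  40.    0.3]
blue [277.6 188.2] [475.  -56.1  59.9  39.    0.3]
brown [277.4 265.6] [ 475.  -138.    58.8   38.5    0.3]
go [ -0.05  -0.02 -15.18] [-137.   160.4   -1.9]
```

```bash
python3 steer.py '0 0 -3 -20 25 -2 85;0 0 -6 -50 60 -2 85;0 0 -9 -80 95 -2 85;0 0 -12 -110 130 -2 85;0 0 -15.2 -137 160 -2 85;0 0 -15.2 -137 160 -2 85;0 0 -15.2 -137 160 -2 85;0 0 -15.2 -137 160 -2 85'; python3 steer.py '0 0 0 0 0 0 85;0 0 0 0 0 0 85;0 0 0 0 0 0 85';python3 look.py I;  python3 -c "
from h import *
go(635.7,-192.4,2,90+15.4)"
```

```text
time: 23.28
tool_pos: [635.1, -191.8, 201.1]
tcp_rot: [180.0, -0.0, 105.4]
ft_force: [0.3, 0.6, 1.2]
finger_gap: 84.8
grip_force: 0.0
time: 23.65
tool_pos: [635.4, -192.3, 201.0]
tcp_rot: [180.0, 0.0, 105.4]
ft_force: [-0.8, -0.2, -0.6]
finger_gap: 85.4
grip_force: 0.0
red [122.4  29.8] [474.3 -96.4  59.9  39.7   0.1]
orange [277.2 183.2] [ 635.2 -192.4   61.    40.    15.5]
pale [173.4 270.5] [ 551.3 -319.8   60.7   41.     8.8]
brown [116.8  80.4] [ 475.7 -137.8   59.8   39.7    0.2]
go [0.01 0.01 0.03] [-1.000e-01  2.000e-01  1.989e+02]
```

```bash
python3 steer.py '0 0 0 0 0 60 85;0 0 0 0 0 120 85;0 0 0 0 0 160 85;0 0 0 0 0 185 85;0 0 0 0 0 196 85;0 0 0 0 0 199 85;0 0 0 0 0 199 85;0 0 0 0 0 199 85' 30; python3 steer.py '0 0 0 0 0 0 50;0 0 0 0 0 0 50;0 0 0 0 0 0 50;0 0 0 0 0 0 50' 30;python3 steer.py '0 0 0 0 0 -20 50;0 0 0 0 0 -50 50;0 0 0 0 0 -80 50;0 0 0 0 0 -80 50;0 0 0 0 0 -80 50;0 0 0 0 0 -80 50;0 0 0 0 0 -80 50;0 0 0 0 0 -80 50'; python3 -c "
from h import *
go(474.7,-15,80,90.2)"
```

```text
time: 24.7
tool_pos: [636.6, -192.9, 3.4]
tcp_rot: [179.9, 0.1, 105.4]
ft_force: [-0.8, -0.2, 0.7]
finger_gap: 85.6
grip_force: 0.0
time: 25.2
tool_pos: [636.1, -192.7, 2.6]
tcp_rot: [179.9, 0.0, 105.4]
ft_force: [-0.5, -0.3, 5.5]
finger_gap: 59.1
grip_force: 33.1
time: 26.2
tool_pos: [635.1, -192.3, 81.0]
tcp_rot: [-179.9, -0.0, 105.4]
ft_force: [0.3, 1.7, -1.3]
finger_gap: 59.1
grip_force: 32.5
go [-0.06 -0.03 15.22] [ 213.6 -107.5    1.2]
```

```bash
python3 steer.py '0 0 3 35 -18 0 50;0 0 6 75 -38 0 50;0 0 9 115 -58 0 50;0 0 12 155 -78 0 50;0 0 15.2 195 -98 0 50;0 0 15.2 213 -107 0 50;0 0 15.2 213 -107 0 50;0 0 15.2 213 -107 0 50'; python3 steer.py '0 0 0 0 0 0 50;0 0 0 0 0 0 50;0 0 0 0 0 0 50'; python3 -c "
from h import *
go(474.7,-15,19,90.2)"
```

```text
time: 27.2
tool_pos: [476.5, -16.1, 82.1]
tcp_rot: [179.9, 0.0, 90.2]
ft_force: [1.0, 0.0, -0.6]
finger_gap: 59.2
grip_force: 32.5
time: 27.58
tool_pos: [475.8, -15.9, 81.6]
tcp_rot: [-180.0, -0.0, 90.2]
ft_force: [0.8, -1.0, -0.1]
finger_gap: 59.6
grip_force: 32.5
go [-0.01 -0.   -0.01] [ 0.9 -1.1 62.6]
```

```bash
python3 steer.py '0 0 0 1 -1 20 50;0 0 0 1 -1 40 50;0 0 0 1 -1 54 50;0 0 0 1 -1 60 50;0 0 0 1 -1 62 50;0 0 0 1 -1 63 50;0 0 0 1 -1 63 50'; python3 steer.py '0 0 0 0 0 0 80;0 0 0 0 0 0 80;0 0 0 0 0 0 85;0 0 0 0 0 -30 85;0 0 0 0 0 -90 85;0 0 0 0 0 -150 85;0 0 0 0 0 -180 85;0 0 0 0 0 -180 85';python3 steer.py '0 0 0 0 0 0 85;0 0 0 0 0 0 85;0 0 0 0 0 0 85;0 0 0 0 0 0 85'; python3 look.py J;  python3 -c "
from h import *
go(551.7,-320,200,90+9)"
```

```text
time: 28.45
tool_pos: [475.2, -14.7, 19.3]
tcp_rot: [179.9, 0.0, 90.2]
ft_force: [0.7, 0.0, -0.5]
finger_gap: 59.0
grip_force: 32.5
time: 29.45
tool_pos: [476.7, -14.9, 202.3]
tcp_rot: [179.6, 0.1, 90.2]
ft_force: [-0.2, -0.3, -0.8]
finger_gap: 85.1
grip_force: 0.0
time: 29.95
tool_pos: [474.4, -14.5, 198.0]
tcp_rot: [-179.9, -0.0, 90.2]
ft_force: [-0.4, -0.8, 0.1]
finger_gap: 85.4
grip_force: 0.0
red [276.5 266.5] [474.  -97.4  58.6  39.3  -0.9]
blue [277.6 228.6] [474.9 -55.6  59.6  38.9   0.3]
orange [277.9 187.6] [474.7 -14.2  59.3  39.9   0.3]
brown [277.4 301.3] [ 475.  -138.2   58.8   37.8    0.3]
go [-0.05 -0.01 -8.78] [-305.7   76.    -1.8]
```

Pale next; target y ≈ 26.8.

```bash
python3 steer.py '0 0 0 -30 8 -2 85;0 0 -2 -85 20 -2 85;0 0 -4 -140 35 -2 85;0 0 -6 -195 50 -2 85;0 0 -8.8 -250 65 -2 85;0 0 -8.8 -306 76 -2 85;0 0 -8.8 -306 76 -2 85;0 0 -8.8 -306 76 -2 85'; python3 steer.py '0 0 0 0 0 0 85;0 0 0 0 0 0 85;0 0 0 0 0 0 85;0 0 0 0 0 0 85';python3 look.py K;  python3 -c "
from h import *
go(551.7,-320,2,90+9)"
```

```text
time: 31.0
tool_pos: [551.6, -320.2, 200.1]
tcp_rot: [-180.0, -0.1, 99.0]
ft_force: [0.3, -0.1, -0.5]
finger_gap: 84.9
grip_force: 0.0
time: 31.5
tool_pos: [552.0, -320.0, 201.0]
tcp_rot: [180.0, 0.0, 99.1]
ft_force: [-0.5, -0.2, 0.1]
finger_gap: 84.8
grip_force: 0.0
pale [277.  182.8] [ 551.6 -319.6   60.4   39.     9.1]
go [0.01 0.01 0.04] [  0.2  -0.3 198.9]
```

```bash
python3 steer.py '0 0 0 0 0 60 85;0 0 0 0 0 120 85;0 0 0 0 0 160 85;0 0 0 0 0 185 85;0 0 0 0 0 196 85;0 0 0 0 0 199 85;0 0 0 0 0 199 85;0 0 0 0 0 199 85' 30; python3 steer.py '0 0 0 0 0 0 50;0 0 0 0 0 0 50;0 0 0 0 0 0 50;0 0 0 0 0 0 50' 30;python3 steer.py '0 0 0 0 0 -20 50;0 0 0 0 0 -50 50;0 0 0 0 0 -80 50;0 0 0 0 0 -80 50;0 0 0 0 0 -80 50;0 0 0 0 0 -80 50;0 0 0 0 0 -80 50;0 0 0 0 0 -80 50'; python3 -c "
from h import *
go(474.6,26.6,80,90.2)"
```

```text
time: 32.55
tool_pos: [552.9, -321.0, 3.3]
tcp_rot: [179.9, 0.1, 99.0]
ft_force: [0.5, -0.1, -0.7]
finger_gap: 84.9
grip_force: 0.0
time: 33.05
tool_pos: [552.4, -320.7, 2.6]
tcp_rot: [179.9, 0.0, 99.0]
ft_force: [-0.9, 0.6, 5.7]
finger_gap: 59.0
grip_force: 33.0
time: 34.05
tool_pos: [551.6, -320.1, 81.0]
tcp_rot: [-180.0, -0.0, 99.0]
ft_force: [-0.6, -0.4, -0.3]
finger_gap: 59.2
grip_force: 32.5
go [-0.05 -0.04  8.82] [354.5 -21.6   1.3]
```

```bash
python3 steer.py '0 0 0 30 -2 0 50;0 0 2 85 -5 0 50;0 0 4 140 -8 0 50;0 0 6 195 -12 0 50;0 0 8.8 250 -16 0 50;0 0 8.8 305 -20 0 50;0 0 8.8 354 -21.6 0 50;0 0 8.8 354 -21.6 0 50'; python3 steer.py '0 0 0 0 0 0 50;0 0 0 0 0 0 50;0 0 0 0 0 0 50;0 0 0 0 0 0 50'; python3 -c "
from h import *
go(474.6,26,19,90.2)"
```

```text
time: 35.05
tool_pos: [474.2, 28.8, 81.6]
tcp_rot: [-180.0, -0.0, 90.5]
ft_force: [1.2, -0.8, -0.3]
finger_gap: 59.3
grip_force: 32.5
time: 35.55
tool_pos: [475.1, 25.3, 81.7]
tcp_rot: [-180.0, 0.0, 90.2]
ft_force: [0.1, 0.7, 0.1]
finger_gap: 59.2
grip_force: 32.5
go [-0.01  0.   -0.04] [ 0.7 -0.5 62.7]
```

```bash
python3 steer.py '0 0 0 1 -0.5 20 50;0 0 0 1 -0.5 40 50;0 0 0 1 -0.5 54 50;0 0 0 1 -0.5 60 50;0 0 0 1 -0.5 62 50;0 0 0 1 -0.5 63 50;0 0 0 1 -0.5 63 50'; python3 steer.py '0 0 0 0 0 0 80;0 0 0 0 0 0 80;0 0 0 0 0 0 85;0 0 0 0 0 -30 85;0 0 0 0 0 -90 85;0 0 0 0 0 -150 85;0 0 0 0 0 -180 85;0 0 0 0 0 -180 85';python3 steer.py '0 0 0 0 0 0 85;0 0 0 0 0 0 85;0 0 0 0 0 0 85;0 0 0 0 0 0 85'; python3 look.py L;  python3 -c "
from h import *
go(435,270,330,90)"
```

```text
time: 36.42
tool_pos: [475.0, 26.9, 19.2]
tcp_rot: [180.0, 0.0, 90.2]
ft_force: [0.0, -0.6, -0.9]
finger_gap: 59.1
grip_force: 32.5
time: 37.42
tool_pos: [476.6, 26.8, 202.3]
tcp_rot: [179.6, 0.0, 90.2]
ft_force: [0.3, 0.1, -0.9]
finger_gap: 84.9
grip_force: 0.0
time: 37.92
tool_pos: [474.2, 26.9, 198.1]
tcp_rot: [-179.9, -0.0, 90.2]
ft_force: [-0.2, -0.7, 0.2]
finger_gap: 85.0
grip_force: 0.0
red [276.7 301.7] [474.1 -97.3  58.8  39.    0.3]
blue [277.9 266.9] [474.9 -56.2  59.6  38.6   0.3]
orange [277.7 228.4] [474.6 -14.1  59.1  38.9   0.3]
pale [278.  186.8] [474.8  27.8  60.4  40.    1.2]
brown [277.4 334.3] [ 474.5 -138.3   59.8   37.9    0.3]
go [-0.05 -0.01  0.22] [ 243.2  -38.5 -131.7]
```

View pics/L.png

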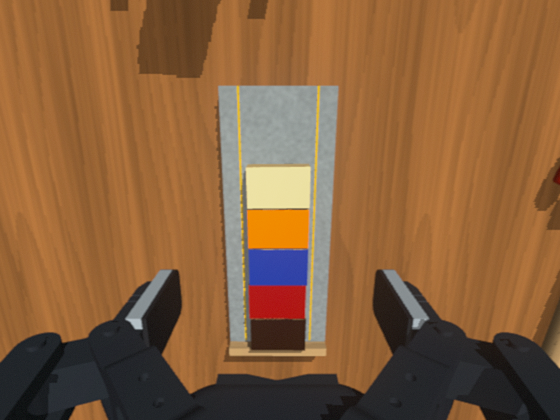

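```bash
python3 steer.py '0 0 0 40 -8 -40 85;0 0 0 95 -16 -80 85;0 0 0 150 -24 -120 85;0 0 0 205 -32 -132 85;0 0 0 243 -38 -132 85;0 0 0 243 -38 -132 85;0 0 0 243 -38 -132 85;0 0 0 243 -38 -132 85'; python3 steer.py '0 0 0 0 0 0 85;0 0 0 0 0 0 85;0 0 0 0 0 0 85';python3 look.py M; python3 steer.py '0 0 0 20 -5 0 85;0 0 0 50 -5 0 85;0 0 0 70 -5 0 85;0 0 0 70 -5 0 85;0 0 0 70 -5 0 85;0 0 0 70 -5 0 85;0 0 0 70 -5 0 85;0 0 0 70 -5 0 85'; python3 look.py N
```

```text
time: 38.98
tool_pos: [435.9, 268.7, 330.5]
tcp_rot: [-180.0, 0.0, 90.1]
ft_force: [0.5, 1.2, -0.3]
finger_gap: 85.0
grip_force: 0.0
time: 39.35
tool_pos: [435.7, 269.4, 330.8]
tcp_rot: [180.0, 0.0, 90.2]
ft_force: [-0.1, -0.1, 0.3]
finger_gap: 85.0
grip_force: 0.0
blue [300.7 364. ] [475.9 -57.7  58.2  38.    0.2]
orange [300.8 342.2] [475.3 -13.9  57.8  38.    0.2]
pale [301.9 319.4] [476.5  28.7  61.1  43.4   0.2]
time: 40.4
tool_pos: [430.4, 339.4, 330.9]
tcp_rot: [180.0, -0.0, 90.2]
ft_force: [-0.3, -0.0, -0.3]
finger_gap: 84.6
grip_force: 0.0
```

View pics/M.png

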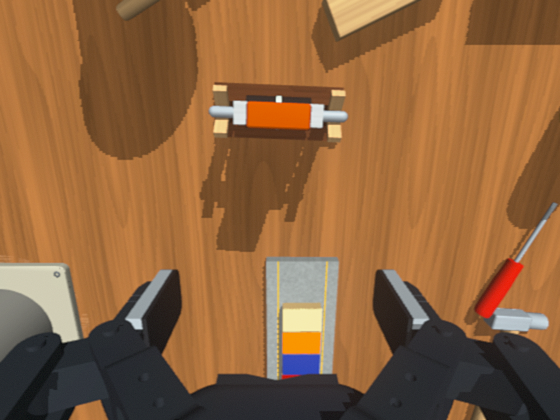

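View pics/N.png

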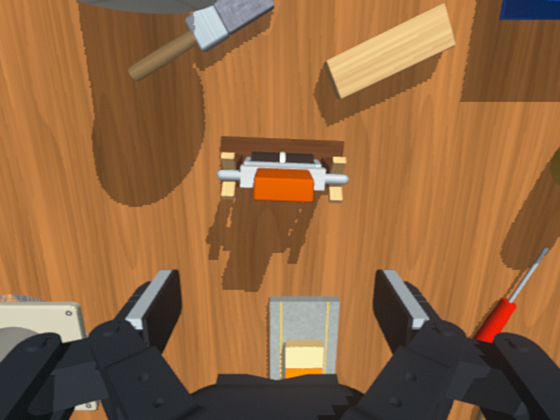

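```bash
python3 - <<'E'
from h import *
import pickle
np.set_printoptions(suppress=True,precision=1)
M,N=[pickle.load(open(n+".pkl","rb")) for n in"MN"]
print("pinL",tri((M,N),[(209.5,111.5),(218,174.5)]),"pinR",tri((M,N),[(347.5,117),(348.5,179.5)]))
for d,c in((M,(210,347)),(N,(218,348))):
    h=cv2.cvtColor(d["pixels"],cv2.COLOR_BGR2HSV)
    m=cv2.inRange(h,(4,180,80),(14,255,255));m[:90]=0;m[215:]=0;m[:,:200]=0;m[:,350:]=0
    print(h[95:135,280].tolist() if d is M else h[165:205,280].tolist())
    k=max(cv2.findContours(m,0,1)[0],key=cv2.contourArea);print(cv2.minAreaRect(k),rect(d,k,158))
print("pins at z95",U(M,[(209.5,111.5),(347.5,117)],95),U(N,[(218,174.5),(348.5,179.5)],95))
E
```

```text
pinL [361.9 337.6  94.2] pinR [513.2 332.4  94.7]
[[15, 55, 138], [56, 16, 221], [63, 9, 243], [57, 9, 246], [57, 9, 250], [72, 10, 255], [76, 13, 254], [12, 79, 226], [10, 206, 234], [12, 255, 235], [13, 255, 231], [13, 255, 227], [13, 255, 228], [13, 255, 228], [13, 255, 228], [13, 255, 226], [13, 255, 227], [13, 255, 227], [13, 255, 226], [13, 255, 226], [13, 255, 225], [13, 255, 225], [13, 255, 224], [13, 255, 223], [13, 255, 224], [12, 255, 222], [13, 255, 223], [13, 255, 222], [12, 255, 222], [13, 255, 222], [13, 255, 223], [12, 255, 217], [13, 255, 180], [11, 236, 133], [11, 196, 91], [10, 148, 79], [11, 154, 83], [12, 166, 83], [12, 164, 84], [12, 160, 86]]
((278.0251159667969, 115.39688110351562), (63.19516372680664, 27.68431282043457), 2.385944128036499) [436.2 335.6  58.2  24.3  -2. ]
[[98, 20, 209], [93, 13, 190], [24, 7, 182], [10, 85, 199], [8, 175, 186], [11, 247, 182], [12, 252, 183], [13, 255, 182], [12, 247, 184], [12, 251, 184], [12, 252, 185], [12, 241, 184], [12, 255, 189], [12, 255, 223], [13, 255, 239], [13, 255, 237], [13, 255, 231], [13, 255, 230], [13, 255, 230], [13, 255, 229], [13, 255, 229], [13, 255, 229], [13, 255, 228], [13, 255, 228], [13, 255, 227], [13, 255, 227], [13, 255, 227], [13, 255, 227], [13, 255, 226], [13, 255, 225], [13, 255, 225], [12, 255, 226], [13, 255, 225], [13, 255, 225], [12, 255, 223], [12, 240, 174], [11, 195, 123], [13, 154, 116], [13, 156, 121], [14, 160, 121]]
((283.3382873535156, 185.20533752441406), (60.4168701171875, 31.97635841369629), 2.2025983333587646) [436.7 340.1  59.3  31.9  -2.1]
pins at z95 [[361.7 337.5  95. ]
 [512.7 332.4  95. ]] [[362.3 337.8  95. ]
 [513.4 332.5  95. ]]
```

```bash
python3 -c "
from h import *
go(437,335.2,250,178)"; python3 steer.py '0 0 -10 0 0 20 70;0 0 -20 0 2 40 70;0 0 -30 0 4 60 70;0 0 -40 0 6 80 70;0 0 -50 -2 6 80 70;0 0 -60 -4 6.5 80 70;0 0 -70 -4 6.5 80 70;0 0 -80 -4 6.5 80 70' 80; python3 steer.py '0 0 -8 0 0 0 70;0 0 -8 0 0 0 70;0 0 -8 0 0 0 70;0 0 -8 0 0 0 70'; python3 -c "
from h import *
go(437,335.2,114,178)
d=r.snapshot('wrist');cv2.imwrite('pics/O.png',d['pixels'])
h=cv2.cvtColor(d['pixels'],cv2.COLOR_BGR2HSV);m=cv2.inRange(h,(4,180,205),(14,255,255));k=max(cv2.findContours(m,0,1)[0],key=cv2.contourArea);print(rect(d,k,158),cv2.minAreaRect(k))"
```

```text
go [ 1.00e-02  0.00e+00 -8.78e+01] [-4.4  6.6 80.8]
time: 41.45
tool_pos: [436.9, 335.7, 250.8]
tcp_rot: [180.0, 0.0, 170.5]
ft_force: [-0.0, 0.6, 0.4]
finger_gap: 69.7
grip_force: 0.0
time: 41.95
tool_pos: [436.9, 335.7, 250.7]
tcp_rot: [-180.0, 0.0, 178.1]
ft_force: [-0.5, -0.1, 0.0]
finger_gap: 69.8
grip_force: 0.0
go [-0.    0.    0.12] [-1.000e-01 -5.000e-01  1.367e+02]
[436.04888916 336.50094604  56.33675003  21.33389091  -1.9356842 ] ((279.5, 211.0), (72.0, 29.0), 90.0)
```

View pics/O.png

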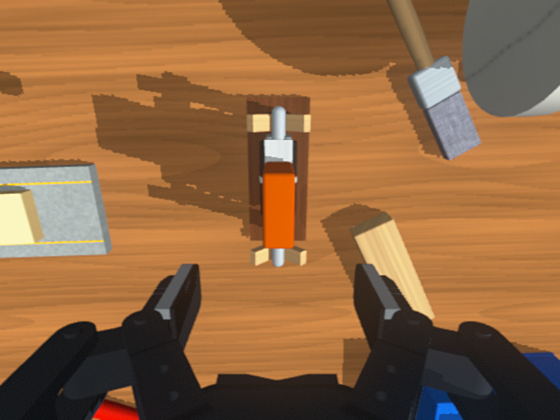

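```bash
python3 steer.py '0 0 0 0 0 40 70;0 0 0 0 0 80 70;0 0 0 0 0 110 70;0 0 0 0 0 128 70;0 0 0 0 0 134 70;0 0 0 0 0 136 70;0 0 0 0 0 136 70;0 0 0 0 0 136 70' 80; python3 steer.py '0 0 0 0 0 0 15;0 0 0 0 0 0 15;0 0 0 0 0 0 15;0 0 0 0 0 0 15;0 0 0 0 0 0 15;0 0 0 0 0 0 15' 80;python3 -c "
from h import *
s=r.sense();print(s['wrist_torque'])"
```

```text
time: 43.0
tool_pos: [437.5, 336.2, 115.9]
tcp_rot: [179.9, 0.1, 178.2]
ft_force: [-0.7, -0.1, -0.5]
finger_gap: 69.7
grip_force: 0.0
time: 43.75
tool_pos: [437.0, 336.2, 115.1]
tcp_rot: [179.9, 0.0, 178.2]
ft_force: [-2.0, 4.5, 3.1]
finger_gap: 23.0
grip_force: 78.5
[ 0.81356429  0.08762215 -0.15965756]
```

```bash
python3 steer.py '0 0 0 0 0 -5 15;0 0 0 0 0 -15 15;0 0 0 0 0 -35 15;0 0 0 0 0 -60 15;0 0 0 0 0 -85 15;0 0 0 0 0 -105 15;0 0 0 0 0 -120 15;0 0 0 0 0 -120 15' 80; python3 steer.py '0 0 0 0 0 0 15;0 0 0 0 0 0 15;0 0 0 0 0 0 15;0 0 0 0 0 0 15'; python3 -c "
from h import *
go(474.8,-120,235,180.2)
s=r.sense();print(s['wrist_torque'])"
```

```text
time: 44.75
tool_pos: [437.5, 336.2, 236.4]
tcp_rot: [179.9, 0.1, 178.2]
ft_force: [0.4, 0.5, -4.7]
finger_gap: 22.9
grip_force: 78.7
time: 45.25
tool_pos: [436.7, 335.7, 234.3]
tcp_rot: [-180.0, -0.0, 178.2]
ft_force: [-0.1, 0.6, -4.8]
finger_gap: 23.1
grip_force: 78.7
go [-0.02 -0.03 -1.98] [ -52.2 -454.3   -0.5]
[ 0.06637345 -0.01873551  0.02715445]
```

```bash
python3 steer.py '0 0 0 -3 -20 0 15;0 0 0 -8 -60 0 15;0 0 -1 -13 -105 0 15;0 0 -1 -18 -150 0 15;0 0 -2 -23 -195 0 15;0 0 -2 -28 -240 0 15;0 0 -2.1 -33 -285 0 15;0 0 -2.1 -38 -330 0 15'; python3 steer.py '0 0 0 0 -40 0 15;0 0 0 0 -80 0 15;0 0 0 0 -110 0 15;0 0 0 0 -124 0 15;0 0 0 0 -124 0 15;0 0 0 0 -124 0 15;0 0 0 0 -124 0 15'; python3 look.py Q; python3 -c "
from h import *
go(474.8,-158.5,137,180.3)
s=r.sense();print(s['wrist_torque'])"
```

```text
time: 46.25
tool_pos: [464.2, 2.5, 234.9]
tcp_rot: [-180.0, 0.0, -179.7]
ft_force: [0.4, -0.1, -3.6]
finger_gap: 23.1
grip_force: 79.4
time: 47.12
tool_pos: [465.4, -118.3, 234.7]
tcp_rot: [180.0, 0.0, -179.6]
ft_force: [-1.1, 0.4, -4.7]
finger_gap: 23.5
grip_force: 79.8
blue [336.7 189.4] [474.4 -55.8  58.   39.3   0.5]
orange [376.  189.6] [474.7 -14.   59.2  40.5   0.4]
pale [415.8 190. ] [474.3  28.2  59.2  41.2   0.6]
go [0.01 0.   0.1 ] [ -9.1 -40.2  97.7]
[-0.01137501 -0.04505355  0.00309106]
```

View pics/Q.png

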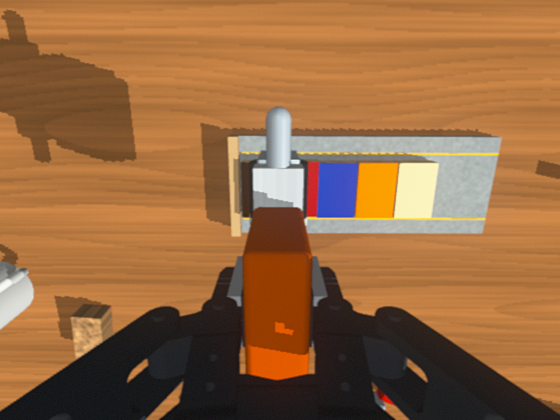

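```bash
python3 steer.py '0 0 0 -3 -13 10 15;0 0 0 -7 -30 30 15;0 0 0 -9 -40 55 15;0 0 0 -9 -40 75 15;0 0 0 -9 -40 88 15;0 0 0 -9 -40 93 15;0 0 0 -9 -40 93 15;0 0 0 -9 -40 93 15'; python3 steer.py '0 0 0 0 0 0 15;0 0 0 0 0 0 15;0 0 0 0 0 0 15;0 0 0 0 0 0 15'; python3 -c "
from h import *
go(474.8,-158.5,126,180.3)"
```

```text
time: 48.18
tool_pos: [475.1, -159.4, 142.7]
tcp_rot: [-180.0, 0.1, -179.7]
ft_force: [-1.2, -1.0, -3.8]
finger_gap: 23.0
grip_force: 79.5
time: 48.68
tool_pos: [474.5, -159.2, 141.8]
tcp_rot: [-180.0, 0.0, -179.7]
ft_force: [0.1, 0.2, -3.1]
finger_gap: 23.0
grip_force: 79.5
go [-0.    0.    0.02] [-0.3  0.7 15.8]
```

```bash
python3 steer.py '0 0 0 0 1 3 15;0 0 0 0 1 6 15;0 0 0 0 1 9 15;0 0 0 0 1 11 15;0 0 0 0 1 13 15;0 0 0 0 1 15 15;0 0 0 0 1 15 15;0 0 0 0 1 15 15'; python3 -c "
from h import *
for i in range(3): s=r.sense();print(s['tool_pos'],s['ft_force'],s['wrist_torque'])"
```

```text
time: 49.68
tool_pos: [474.8, -158.8, 127.8]
tcp_rot: [-179.9, 0.0, -179.7]
ft_force: [-3.9, -0.8, 7.9]
finger_gap: 23.1
grip_force: 81.1
[ 474.84512034 -158.78907231  127.8019828 ] [-3.85716348 -0.75740985  7.92427126] [-0.28043497  0.96994562 -0.04837515]
[ 474.84512034 -158.78907231  127.8019828 ] [-3.85716348 -0.75740985  7.92427126] [-0.28043497  0.96994562 -0.04837515]
[ 474.84512034 -158.78907231  127.8019828 ] [-3.85716348 -0.75740985  7.92427126] [-0.28043497  0.96994562 -0.04837515]
```

```bash
python3 steer.py '0 0 0 0 0 1 15;0 0 0 0 3 1 15;0 0 0 0 7 1 15;0 0 0 0 11 1 15;0 0 0 0 15 1 15;0 0 0 0 19 1 15;0 0 0 0 23 1 15;0 0 0 0 27 1 15'
```

```text
time: 50.68
tool_pos: [474.7, -131.5, 126.9]
tcp_rot: [-180.0, 0.1, -179.7]
ft_force: [-4.3, -1.2, 9.4]
finger_gap: 23.6
grip_force: 81.2
```

```bash
python3 steer.py '0 0 0 0 4 0 15;0 0 0 0 8 0 15;0 0 0 0 12 0 15;0 0 0 0 16 0 15;0 0 0 0 20 0 15;0 0 0 0 24 0 15;0 0 0 0 28 0 15;0 0 0 0 32 0 15';  python3 steer.py '0 0 0 0 4 0 15;0 0 0 0 8 0 15;0 0 0 0 12 0 15;0 0 0 0 16 0 15;0 0 0 0 20 0 15;0 0 0 0 24 0 15;0 0 0 0 28 0 15;0 0 0 0 32 0 15'
```

```text
time: 51.68
tool_pos: [474.6, -99.4, 126.9]
tcp_rot: [-180.0, 0.1, -179.7]
ft_force: [-4.6, -0.2, 8.1]
finger_gap: 23.4
grip_force: 81.1
time: 52.68
tool_pos: [474.6, -67.3, 127.0]
tcp_rot: [-180.0, 0.1, -179.7]
ft_force: [-3.1, -0.6, 9.1]
finger_gap: 23.0
grip_force: 81.1
```

```bash
python3 steer.py '0 0 0 0 4 0 15;0 0 0 0 8 0 15;0 0 0 0 12 0 15;0 0 0 0 16 0 15;0 0 0 0 20 0 15;0 0 0 0 24 0 15;0 0 0 0 28 0 15;0 0 0 0 32 0 15';  python3 steer.py '0 0 0 0 4 0 15;0 0 0 0 8 0 15;0 0 0 0 12 0 15;0 0 0 0 16 0 15;0 0 0 0 20 0 15;0 0 0 0 24 0 15;0 0 0 0 28 0 15;0 0 0 0 32 0 15'; python3 steer.py '0 0 0 0 4 0 15;0 0 0 0 8 0 15;0 0 0 0 12 0 15;0 0 0 0 16 0 15;0 0 0 0 20 0 15;0 0 0 0 24 0 15;0 0 0 0 28 0 15;0 0 0 0 32 0 15'
```

```text
time: 53.68
tool_pos: [474.5, -35.2, 127.0]
tcp_rot: [-180.0, 0.1, -179.7]
ft_force: [-2.9, -0.5, 9.0]
finger_gap: 23.2
grip_force: 81.1
time: 54.68
tool_pos: [474.4, -3.1, 127.0]
tcp_rot: [-180.0, 0.1, -179.7]
ft_force: [-3.0, 0.1, 8.3]
finger_gap: 22.8
grip_force: 81.1
time: 55.68
tool_pos: [474.3, 29.0, 127.1]
tcp_rot: [180.0, 0.1, -179.7]
ft_force: [-2.3, -0.2, 8.6]
finger_gap: 23.2
grip_force: 81.1
```

```bash
python3 steer.py '0 0 0 0 4 0 15;0 0 0 0 8 0 15;0 0 0 0 12 0 15;0 0 0 0 16 0 15;0 0 0 0 18.5 0 15;0 0 0 0 19.5 0 15;0 0 0 0 19.5 0 15'; python3 steer.py '0 0 0 0 0 -4 15;0 0 0 0 0 -9 15;0 0 0 0 0 -16 15;0 0 0 0 0 -30 15;0 0 0 0 0 -60 15;0 0 0 0 0 -90 15;0 0 0 0 0 -108 15;0 0 0 0 0 -108 15';python3 steer.py '0 0 0 0 0 0 15;0 0 0 0 0 0 15;0 0 0 0 0 0 15'; python3 look.py S;python3 -c "
from h import *
go(437,300,235,178.2)"
```

```text
time: 56.55
tool_pos: [474.3, 48.7, 127.1]
tcp_rot: [180.0, 0.1, -179.7]
ft_force: [-1.9, 0.4, 8.1]
finger_gap: 23.3
grip_force: 81.1
time: 57.55
tool_pos: [474.3, 48.3, 235.4]
tcp_rot: [-180.0, 0.2, -179.7]
ft_force: [-0.6, -0.2, -4.0]
finger_gap: 23.1
grip_force: 79.7
time: 57.92
tool_pos: [472.8, 48.3, 232.7]
tcp_rot: [180.0, -0.1, -179.7]
ft_force: [-0.2, 0.6, -4.1]
finger_gap: 23.3
grip_force: 79.7
red [139.3 181.2] [473.9 -97.3  59.   39.9   0.3]
blue [178.6 182.5] [474.7 -56.1  59.   39.5   0.4]
orange [218.2 182.2] [474.4 -14.2  59.   40.6   0.4]
brown [100.5 181.4] [ 474.7 -137.3   58.    39.5    0.2]
go [ 0.   -0.07  2.12] [ 34.6 251.9  -2. ]
```

View pics/S.png

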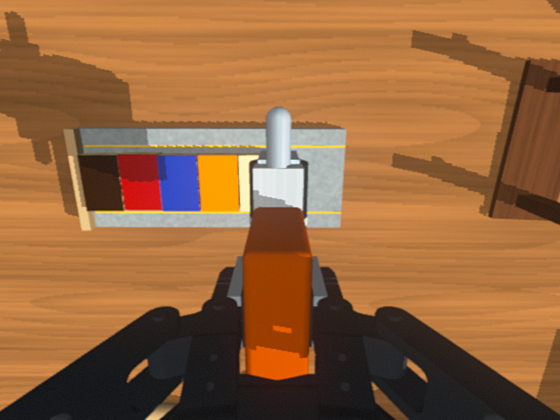

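```bash
python3 steer.py '0 0 0 5 30 -2 15;0 0 0.5 12 75 -2 15;0 0 1 18 120 -2 15;0 0 1.5 25 165 -2 15;0 0 2.1 30 210 -2 15;0 0 2.1 34 250 -2 15;0 0 2.1 34 275 -2 15;0 0 2.1 34 288 -2 15'; python3 steer.py '0 0 0 0 0 0 15;0 0 0 0 0 0 15;0 0 0 0 0 0 15;0 0 0 0 0 0 15;0 0 0 0 0 0 15'; python3 look.py T; python3 -c "
from h import *
go(437,335.7,135,178.2)"
```

```text
time: 58.98
tool_pos: [437.3, 337.2, 235.3]
tcp_rot: [-180.0, -0.0, 178.3]
ft_force: [0.0, 0.4, -4.7]
finger_gap: 23.4
grip_force: 80.0
time: 59.6
tool_pos: [437.9, 335.8, 235.9]
tcp_rot: [180.0, 0.0, 178.2]
ft_force: [-0.9, -0.1, -4.0]
finger_gap: 23.2
grip_force: 80.0
pale [ 13.2 222. ] [475.8  44.6  70.4  31.1 -15.8]
go [0.   0.01 0.  ] [  0.8  -0.2 100.8]
```

View pics/T.png

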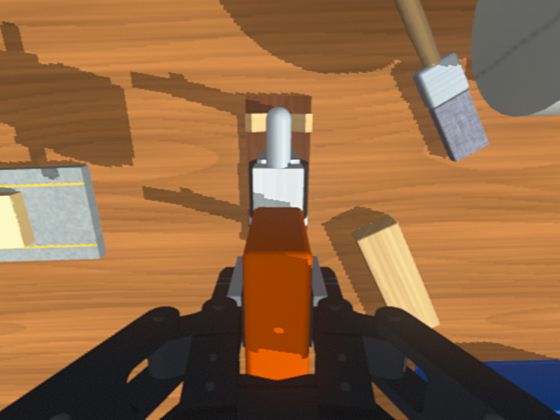

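```bash
python3 steer.py '0 0 0 1 0 25 15;0 0 0 1 0 55 15;0 0 0 1 0 80 15;0 0 0 1 0 98 15;0 0 0 1 0 108 15;0 0 0 1 0 113 15;0 0 0 1 0 116 15;0 0 0 1 0 116 15'; python3 steer.py '0 0 0 0 0 2 15;0 0 0 0 0 3 15;0 0 0 0 0 3 15;0 0 0 0 0 3 15'
```

```text
time: 60.65
tool_pos: [437.0, 336.3, 120.2]
tcp_rot: [180.0, 0.0, 178.2]
ft_force: [1.2, 0.2, -4.7]
finger_gap: 23.0
grip_force: 79.9
time: 61.15
tool_pos: [436.7, 336.1, 116.8]
tcp_rot: [180.0, 0.0, 178.2]
ft_force: [-1.0, -0.0, -4.1]
finger_gap: 23.0
grip_force: 79.9
```

```bash
python3 steer.py '0 0 0 0 0 1 15;0 0 0 0 0 1.5 15;0 0 0 0 0 1.5 15;0 0 0 0 0 1.5 15'
```

```text
time: 61.65
tool_pos: [436.8, 336.2, 115.3]
tcp_rot: [180.0, 0.0, 178.2]
ft_force: [-0.2, 0.7, -3.1]
finger_gap: 23.3
grip_force: 80.1
```

```bash
python3 steer.py '0 0 0 0 0 0.5 15;0 0 0 0 0 1 15;0 0 0 0 0 1 15;0 0 0 0 0 1 15'
```

```text
time: 62.15
tool_pos: [436.8, 336.4, 115.1]
tcp_rot: [180.0, 0.0, 178.2]
ft_force: [-3.9, -1.4, 6.3]
finger_gap: 23.2
grip_force: 81.4
```

```bash
python3 steer.py '0 0 0 0 0 -0.5 15;0 0 0 0 0 -0.5 24;0 0 0 0 0 -0.5 28;0 0 0 0 0 -0.5 36;0 0 0 0 0 -0.5 50;0 0 0 0 0 -0.5 70;0 0 0 0 0 -0.5 70;0 0 0 0 0 -0.5 70' 20; python3 steer.py '0 0 0 0 0 -20 70;0 0 0 0 0 -60 70;0 0 0 0 0 -110 70;0 0 0 0 0 -170 70;0 0 0 0 0 -200 70;0 0 0 0 0 -200 70;0 0 0 0 0 -200 70;0 0 0 0 0 -200 70'; python3 look.py V; python3 - <<'E'
from h import *
import pickle
np.set_printoptions(suppress=True,precision=1)
d=pickle.load(open("V.pkl","rb"))
h=cv2.cvtColor(d['pixels'],cv2.COLOR_BGR2HSV);m=cv2.inRange(h,(4,180,205),(14,255,255));k=max(cv2.findContours(m,0,1)[0],key=cv2.contourArea);print(rect(d,k,158))
go(440,100,330,178)
t=r.snapshot("top")
for c in HSV:
    for k in blobs(t,c,40):
        q=rect(t,k,34)
        if 25<q[3]<60 and q[2]<90: print(c,q)
E
```

```text
time: 63.15
tool_pos: [436.7, 336.1, 114.7]
tcp_rot: [-180.0, -0.0, 178.2]
ft_force: [-1.3, 0.0, 0.7]
finger_gap: 69.9
grip_force: 0.0
time: 64.15
tool_pos: [436.1, 335.7, 313.2]
tcp_rot: [-179.9, -0.1, 178.2]
ft_force: [0.1, -0.5, 0.0]
finger_gap: 70.1
grip_force: 0.0
orange [ 16.1 205.1] [474.9 -14.5  60.1  40.    0.5]
pale [ 46.4 203.3] [475.1  28.   60.2  43.2   0.6]
[435.9 336.4  56.4  20.4  -2.2]
go [-0.1 -0.1  0.2] [ -11.1 -235.6  -16.5]
red [475.9 -95.5  53.9  36.8  -1.8]
blue [475.7 -53.   56.6  36.8  -1.5]
pale [480.7  30.5  68.1  39.7  -1.4]
brown [ 44.6 -24.8  60.8  51.1  88.8]
brown [398.  826.5  49.8  40.2   1.2]
brown [439.6 365.2  37.   31.2  89.6]
brown [435.9 319.4  81.5  25.3  -3.8]
brown [ 476.3 -136.3   50.9   33.9   -1.5]
```

View pics/V.png

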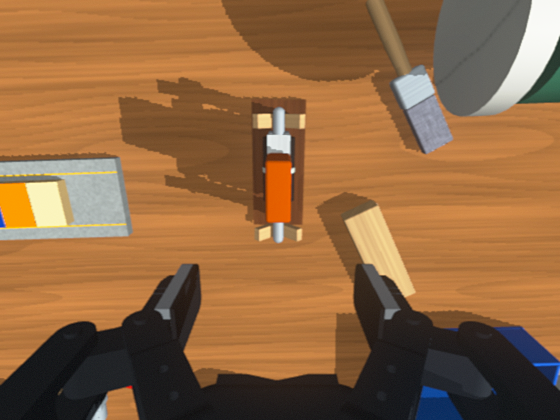

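```bash
python3 -c "
from bench import r
print(r.hand_in())"
```

```text
the job is handed in; nothing more can be done
None
```

I laid the five strips present (brown, red, blue, orange, pale; no green was seen) in one row from the fence, rolled them once from the fence end at about 12–13 N, hung the roller back in its cradles and handed the job in at about 64 s. The last pictures show the row neat, but I never saw the drum turn directly and the hand-in returned no verdict.

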